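# Lever the chamber's clamp bolt home with the flipped hex key

### The job

Take the big L-shaped hex key out of the leaning key block, flip it so that its short arm points down, and seat the short arm fully in the socket of the stiff bolt that clamps down the sample chamber, feeling it in gently. Then, with the long arm as the lever, turn the bolt clockwise (seen from above) up to its stop and hold it there for a second with a firm sideways push of about 9 N near the end of the long arm, never more than 10 N. Leave the key seated in the bolt, let go, and do not disturb the other things on the table.

Things in the scene. Friction and masses are not known exactly. Their poses are not given: they have to be found in the camera images.
- key: Big L-shaped hex key, dark steel, 17 mm across flats, 0.48 kg, loose. Origin: where the two arms' axes meet at the bend. Long arm along +x, its end at 180 mm; short arm along -z, its end at 65 mm; two flats of each arm face +y and -y (grip 17 mm across y). Starts leaning, long arm 80 mm deep in the block's bore; slides out along its long arm. Left in the bolt it stays, drooping up to 0.1 rad.
- key_short_tip (a point): Centre of the end face of the key's short arm (same axes as the key).
- key_long_tip (a point): Centre of the end face of the key's long arm (same axes as the key).
- stand: Fixed grey key block, base 110 x 150 x 12 mm. The big key's bore (21.5 x 19.5 mm, 80 mm deep, in a 42 x 40 mm block) leans 20 degrees from vertical to the stand's +x; the key's bend is at about (46, 0, 191) mm here, its long arm pointing down and to -x, its short arm to +x, 20 degrees down. A small fixed 7 mm key, not to be used, stands 65 mm beside it to +y, top 120 mm up. Origin: underside.
- clamp: Sample chamber with strap clamp, fixed. Origin on the table, on the bolt's vertical axis. The aluminium chamber, 70 mm high, lies from 40 to 170 mm along +x, 150 mm wide along y; a steel strap 44 mm wide, its top 54 mm up, runs from -47 to +39 mm along x under the bolt's head. Nothing here is higher than the bolt's head, 87 mm.
- bolt_mouth (a point): Centre of the mouth of the bolt's hex socket, 87 mm up, in the top of its round head, 40 mm across. z up. Socket 18 mm across flats, 22 mm deep, 1 mm chamfer; two flats face this point's +y and -y and turn with it: the short arm enters when the key's yaw is the point's plus a multiple of 60 degrees, within 6. Seated, the key's bend is 43 mm above. Pressing over about 35 N on the rim fails.
- bolt (a joint): Turn of the bolt, rad, growing clockwise seen from above (the point's yaw falls). Starts at 0 to 0.35, hard stop at 1.2, stays where left. Stiff: about 0.65 N m, that is 4 N sideways at 160 mm from its axis. The key has some 6 degrees of play each way before it bites. Tight is about 1.4 N m on the stop (9 N at 160 mm): under 1.15 is too loose, over 1.65 (10.3 N) the hex starts to round out and fails.
- objective: Bystander: microscope objective, steel, 34 mm across, 45 mm high. Origin: centre of its underside.
- vial: Bystander: amber glass vial, 28 mm across, 50 mm high. Origin: centre of its underside.
- collar: Bystander: aluminium ring 40 mm across, 14 mm high. Origin: centre of its underside.
- post: Bystander: thin steel post 63 mm high on a round foot 40 mm across. Origin: centre of its underside.
- driver: Bystander: screwdriver, 150 mm, lying. Origin near its middle.
- lens_mount: Bystander: upright round black lens mount 44 mm across, 50 mm high. Origin: centre of its underside.
Mind the look-alikes: they are no part of the job. Of the things like the key, leave any that is orange or yellow; of the rest the smaller one is meant.

How it is judged:
By the outcome, as a careful person would: the job done as asked, in the order asked, and still so for the second after the job is handed in, with the robot touching nothing.
It also fails if it takes over 72 s, if anything falls off the work surface, if the arm or the gripper's body presses on something with over 40 N, if the wrist force passes 120 N, or if a joint passes its speed limit or range.

### The arm

A 6-joint arm with a two-finger parallel gripper is mounted at the origin on the work surface. World frame = base frame: x ahead of the robot, y to its left, z up, the work surface at z = 0. Lengths are in mm, angles in rad, forces in N, time in s.
With the tool pointing down it reaches from about 400 to 925 mm from the base axis. Payload 3.4 kg.
Tool frame: the origin (TCP) lies between the finger pads; the fingertips stand 11 mm ahead of it and the grasp point (between the pads) lies 8 mm behind it (bot.tips_ahead is the distance from the TCP to the fingertips, in mm); z points along the fingers, y is the line along which they close (so a half turn about z gives the same grasp; the last joint's range is limited). The gripper opens to 85 mm and grips with 20 to 120 N. Pads are 22 mm wide; open, the fingers measure 114 mm over their backs; the gripper's body (76 mm by 85 mm) begins 54 mm behind the grasp point. The pads swing forward as they close: fully open they stand 13 mm farther back than shut.
Start: joints at [1.119, 0.307, 1.506, -0, 1.328, -0.073], TCP at [212.662, 534.234, 242.305] pointing down, gripper open.
Joint ranges: [-3.12, 3.12], [-1.05, 2.28], [0.14, 2.33], [-1.42, 4.57], [0.1, 2.73], [-2.68, 2.68]. Speed limits (rad/s): [2.57, 2.57, 3.14, 3.14, 3.14, 3.14].

### API

Orientations are given as a rotation vector (axis times angle).
In Python, from rig import bot gives the robot as it stands. The module is installed in compiled form; this text tells all that it offers. Calls block until the motion is done:
- bot.move_ptp(position, orientation): joint-space move of the TCP to a pose.
- bot.move_l(position, ori=None, vel=150, contact_N=None): straight line of the TCP; ori=None keeps the orientation; vel is the mean speed in mm/s. With contact_N (N) it stops when the force on the tool has changed by that much, and returns True; else False.
- bot.movej(angles): joint-space move.
- bot.ungrasp() and bot.close_gripper(force=None): open the fingers fully, or close them until they stop; force is the grip in N (None keeps the last).
- bot.dwell(seconds).
- bot.inverse_kinematics(position, orientation): joint angles nearest the present ones, or None.
- bot.sense(): the state.
- bot.capture(name): name is "scene" or "side" or "wrist"; returns the picture (384x512x3 uint8, red, green, blue); there is no depth.
- bot.camera_params(name): a dict with "fx", "fy", "cx", "cy" (pixels), "R" (3x3) and "t" (3): a world point X has camera coordinates R X + t. Camera axes: x right, y down, z forward; pixel columns grow to the right and rows downward; lengths in mm; the calibration is good to about 2 mm. The wrist camera is an equidistant fisheye: a pixel r from the principal point sees the ray r / f radians off the axis. A picture is of the moment at which its call begins: read the wrist's pose just before it. camera_params takes no time and is no camera call; for the wrist camera it gives the pose at the moment of the call.
A pose or a line that the arm cannot do raises bot.Unreachable and nothing moves.
- bot.finish_job(): hands the job in; it is judged then, once.
The state is a dict: "time": time; "joint_positions": joint angles; "dq": joint speeds; "effort": joint torques, N m; "tcp_pos": TCP position; "tcp_rot": TCP orientation; "ft_force": force on the tool from outside, world axes, zero at the start; "torque": the same for the moment, N m; "grip_width": finger opening in mm; "gripper_force": force on a finger pad.
Only numpy, scipy, OpenCV 4.12 (cv2) and the standard library are available. Lean on these libraries where they do the work, as an engineer would, in place of code of your own. Each camera call takes 0.05 s, during which the arm holds its last target. There are 200 camera calls.

## Working session

There is one attempt and no reset: what is moved stays moved. The work goes in short steps, each a Python script; the robot and the scene stay as the last script left them, time stands still between calls to the robot, and variables do not carry over. Pictures are saved under pics/ and viewed, at most 10 in all, crops included, and the job is handed in when it is done.

```bash
mkdir -p pics; python3 - <<'E'
from rig import bot
import cv2,numpy as np
a=bot.capture("scene");b=bot.capture("side");c=bot.capture("wrist")
for n,i in zip(["scene","side","wrist"],[a,b,c]): cv2.imwrite(f"pics/{n}0.png",i[:,:,::-1])
h=np.hstack([a,b])[:,:,::-1]
cv2.imwrite("pics/a0.png",cv2.resize(a[:,:,::-1],(800,600),interpolation=cv2.INTER_CUBIC))
cv2.imwrite("pics/b0.png",cv2.resize(b[:,:,::-1],(800,600),interpolation=cv2.INTER_CUBIC))
for n in ["scene","side","wrist"]:
  p=bot.camera_params(n); print(n,p['fx'],p['fy'],p['cx'],p['cy'],np.round(p['R'],3).tolist(),np.round(p['t'],1), np.round(-np.array(p['R']).T@p['t']))
s=bot.sense();print(s['time'],s['tcp_rot'],s['grip_width'],s['ft_force'])
E
```

```text
scene 368.4692601866874 368.4692601866874 251.79442901031555 187.90781535524584 [[-0.759, 0.651, -0.015], [0.525, 0.598, -0.606], [-0.385, -0.467, -0.796]] [ 382.5 -265.1 1436.6] [983. 581. 988.]
side 400.79878899493946 400.79878899493946 256.3885933163179 191.04278818742878 [[0.757, -0.653, -0.008], [-0.416, -0.472, -0.778], [0.504, 0.592, -0.629]] [-368.4  390.   782.2] [  47. -520.  792.]
wrist 297.3186396354542 297.3186396354542 258.7158387472666 187.41270593439592 [[0.369, 0.929, -0.001], [0.882, -0.35, 0.315], [0.292, -0.117, -0.949]] [-573.3  -41.7  379.3] [138. 563. 372.]
0.15 [-5.91365612e-01 -3.08502761e+00  2.42001335e-03] 85.39402939477318 [-0.77626596 -0.18839158 -0.7887575 ]
```

View pics/a0.png

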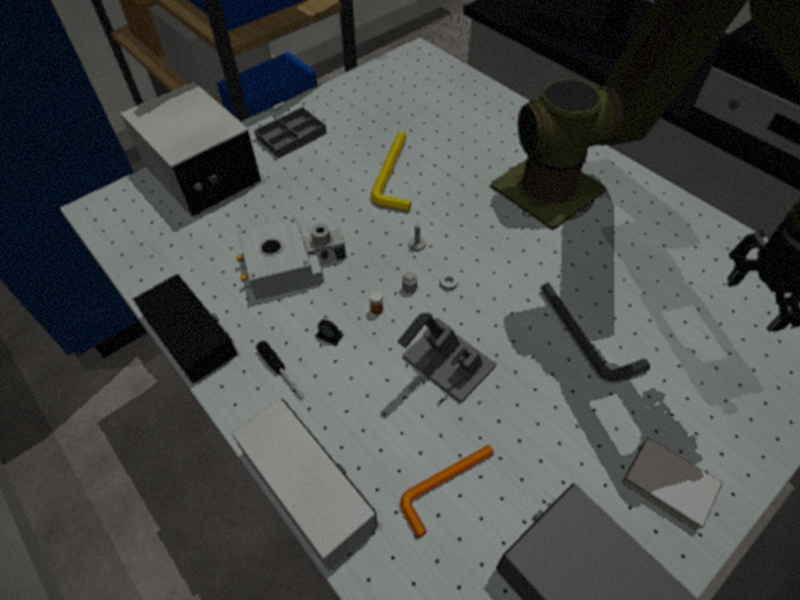

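View pics/b0.png

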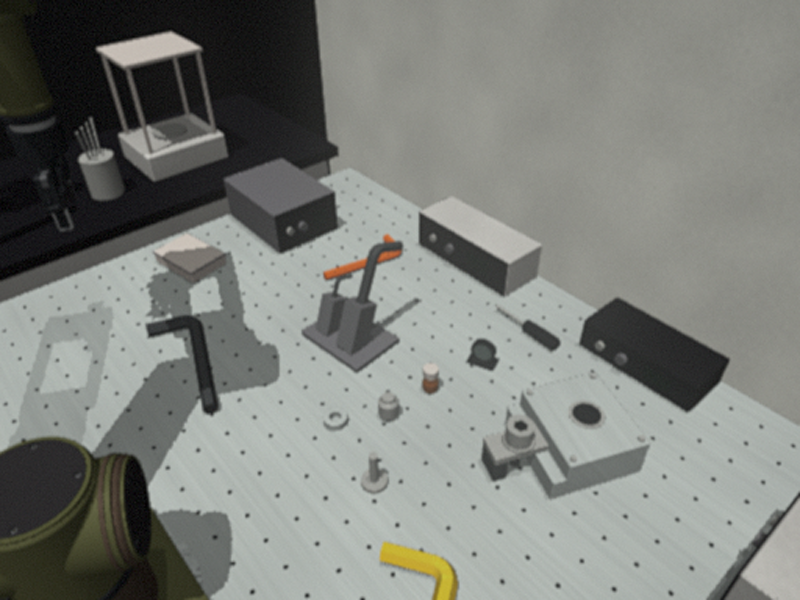

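The scene view shows four L-keys, in 800x600 view pixels:
- yellow at (390,180)
- orange at (445,490)
- a large dark one lying loose at (595,335)
- a smaller dark one leaning in the grey block at (425,330), or (375,265) in the side view

The one in the block is meant: it is dark, the smaller of the two dark keys, and leaning in the block. The bolt head is at about (320,232) in the scene view and (519,425) in the side view. I'll confirm with an enlarged crop.

```bash
python3 - <<'E'
import cv2,numpy as np
a=cv2.imread("pics/scene0.png");b=cv2.imread("pics/side0.png")
def c(i,x,y): return cv2.resize(i[y:y+75,x:x+100],(400,300),interpolation=cv2.INTER_CUBIC)
# origins
m=np.vstack([np.hstack([c(a,235,190),c(b,185,145)]),np.hstack([c(a,145,130),c(b,300,240)])])
cv2.imwrite("pics/crop1.png",np.clip(m*1.5,0,255).astype(np.uint8))
E
```

```text
(no output)
```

View pics/crop1.png

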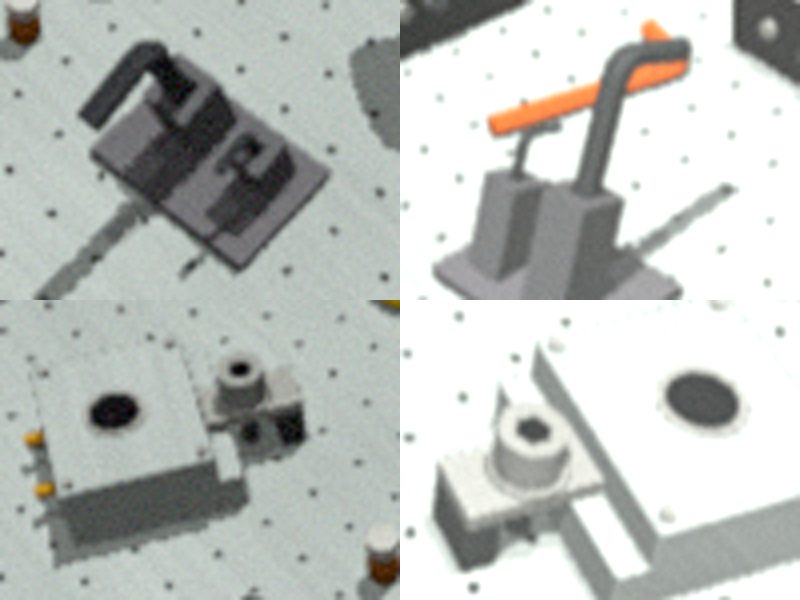

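Confirmed: the dark key leans in the grey block. Its bend is at crop (152,55) in the scene view and (622,58) in the side view. The hex bolt on the strap is at (240,368) and (532,432). Now I'll triangulate.

```bash
cat > h.py <<'E'
from rig import bot
import numpy as np, cv2
from scipy.spatial.transform import Rotation as Rn
def ray(n,u,v,p=None):
    p=p or bot.camera_params(n); R=np.array(p['R']);t=np.array(p['t'])
    d=np.array([(u-p['cx'])/p['fx'],(v-p['cy'])/p['fy'],1.])
    if n=="wrist":
        r=np.hypot(d[0],d[1]); d=np.array([*(d[:2]/r*np.sin(r)),np.cos(r)])
    d=R.T@d; return -R.T@t,d/np.linalg.norm(d)
def plane(n,u,v,z,p=None):
    o,d=ray(n,u,v,p); return o+d*(z-o[2])/d[2]
def tri(*rs):
    A=sum(np.eye(3)-np.outer(d,d) for o,d in rs);b=sum((np.eye(3)-np.outer(d,d))@o for o,d in rs)
    X=np.linalg.solve(A,b); return X,[np.linalg.norm(np.cross(X-o,d)) for o,d in rs]
def proj(X,p,fish):
    c=np.array(p['R'])@X+p['t']
    if fish:
        r=np.hypot(c[0],c[1]);th=np.arctan2(r,c[2]);m=c[:2]/r*th
    else: m=c[:2]/c[2]
    return np.array([m[0]*p['fx']+p['cx'],m[1]*p['fy']+p['cy']])
E
python3 - <<'E'
from h import *
S=lambda x,y,ox,oy:("scene",ox+x/4,oy+y/4)
def D(x,y,ox,oy):return ("side",ox+x/4,oy+y/4)
for n,a,b in [("bend",(152,55),(222,58)),("tip",(92,115),(282,54))]:
  X,e=tri(ray("scene",235+a[0]/4,190+a[1]/4),ray("side",185+b[0]/4,145+b[1]/4)); print(n,X.round(1),np.round(e,1))
for n,a,b in [("bolt",(240,68),(132,132)),("chA",(178,45),(140,45)),("chB",(215,162),(255,255))]:
  X,e=tri(ray("scene",145+a[0]/4,130+a[1]/4),ray("side",300+b[0]/4,240+b[1]/4)); print(n,X.round(1),np.round(e,1))
for q in [(95,150),(240,265),(328,175)]: print("base",plane("scene",235+q[0]/4,190+q[1]/4,12).round(1))
for n,q,z in [("chA",(140,45),70),("chB",(255,255),70),("bolt",(132,132),87)]: print(n,plane("side",300+q[0]/4,240+q[1]/4,z).round(1))
print("bolt",plane("scene",145+60,130+17,87).round(1))
# others (800-scale side/scene)
for n,q in dict(vial=(431,388),objective=(388,415),collar=(336,425),post=(376,487),lens=(480,362),yellow=(440,570)).items(): print(n,plane("side",q[0]*.64,q[1]*.64,0).round(0))
E
```

```text
bend [587.8 184.1 184.2] [2.5 2.5]
tip [640.1 183.5 164. ] [2.4 2.4]
bolt [ 551.4 -186.9   84.4] [0.8 0.8]
chA [ 584.8 -182.6  133.1] [19.1 19.1]
chB [ 596.7 -228.3  -32.3] [25.9 25.9]
base [593.8 137.6  12. ]
base [578.6 280.1  12. ]
base [475.4 270.4  12. ]
chA [ 616.9 -139.8   70. ]
chB [ 548.1 -277.9   70. ]
bolt [ 550.3 -188.5   87. ]
bolt [ 552.1 -184.    87. ]
vial [562.   8.   0.]
objective [468.  10.   0.]
collar [392.  50.   0.]
post [367. -83.   0.]
lens [670.  -4.   0.]
yellow [ 351. -236.    0.]
```

```bash
cat >> h.py <<'E'
def down(psi):  # tool down, tool x = -(cos,sin)
    c,s=np.cos(psi),np.sin(psi); return Rn.from_matrix(np.array([[-c,-s,0],[-s,c,0],[0,0,-1]]).T)
E
python3 - <<'E'
from h import *
import json
out={}
def view(n,pos,psi):
    bot.move_ptp(pos,down(psi).as_rotvec()); bot.dwell(.2)
    p=bot.camera_params("wrist"); im=bot.capture("wrist")
    cv2.imwrite(f"pics/{n}.png",im[:,:,::-1]); out[n]={k:np.array(v).tolist() for k,v in p.items()}
    return im
k=view("wk",[560,184,310],0.1)
b=view("wb",[558-24,-187+9,145],-.33)
json.dump(out,open("cams.json","w"))
print(bot.sense()['time'],bot.sense()['joint_positions'],bot.sense()['ft_force'])
for n,X in [("wk",[588,184,188]),("wk",[649,190,165]),("wb",[551,-187,87])]: print(proj(np.array(X),out[n],1).round())
m=np.hstack([k,b])[:,:,::-1]
cv2.imwrite("pics/w1.png",cv2.resize(m,(800,300),interpolation=cv2.INTER_AREA))
E
```

```text
3.9333 [-3.95120020e-01  3.80367970e-01  1.66297836e+00  1.03027441e-04
  1.09736271e+00 -1.63756539e+00] [ 0.43966778 -0.32149944 -0.16326235]
[256. 213.]
[256. 256.]
[254. 235.]
```

View pics/w1.png

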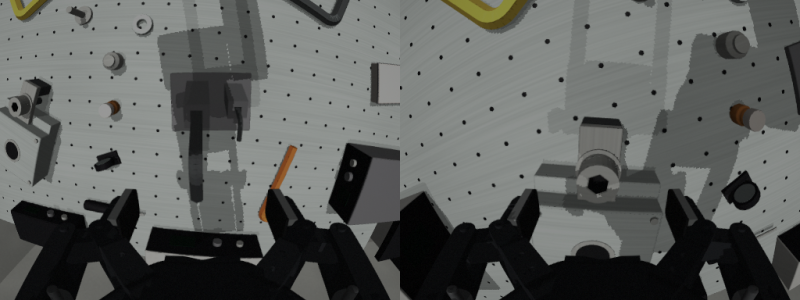

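The left view shows the key at about (197,85)–(196,195) and the right view shows the hex socket at (597,184). Next, enlarged crops for measuring.

```bash
python3 - <<'E'
import cv2,numpy as np
a=cv2.imread("pics/wk.png");b=cv2.imread("pics/wb.png")
k=cv2.resize(a[90:270,180:330],(500,600),interpolation=cv2.INTER_CUBIC) 
s=cv2.resize(b[205:265,225:285],(300,300),interpolation=cv2.INTER_CUBIC)
s2=cv2.resize(b[140:290,160:310],(300,300),interpolation=cv2.INTER_CUBIC)
m=np.hstack([k,np.vstack([s,s2])]); cv2.imwrite("pics/c2.png",np.clip(m*2.2,0,255).astype(np.uint8))
# hex socket contour
g=cv2.GaussianBlur(b[:,:,1],(0,0),.7)
for th in (25,35,45):
  m=(g<th).astype(np.uint8); n,l,st,c=cv2.connectedComponentsWithStats(m)
  for i in range(1,n):
    if abs(c[i][0]-254)<12 and abs(c[i][1]-235)<12 and st[i][4]>30: print(th,st[i],c[i])
E
```

```text
25 [241 225  25  23 412] [252.78883495 235.91747573]
35 [240 225  26  23 435] [252.77471264 235.85747126]
45 [240 224  26  24 460] [252.72826087 235.82826087]
```

View pics/c2.png

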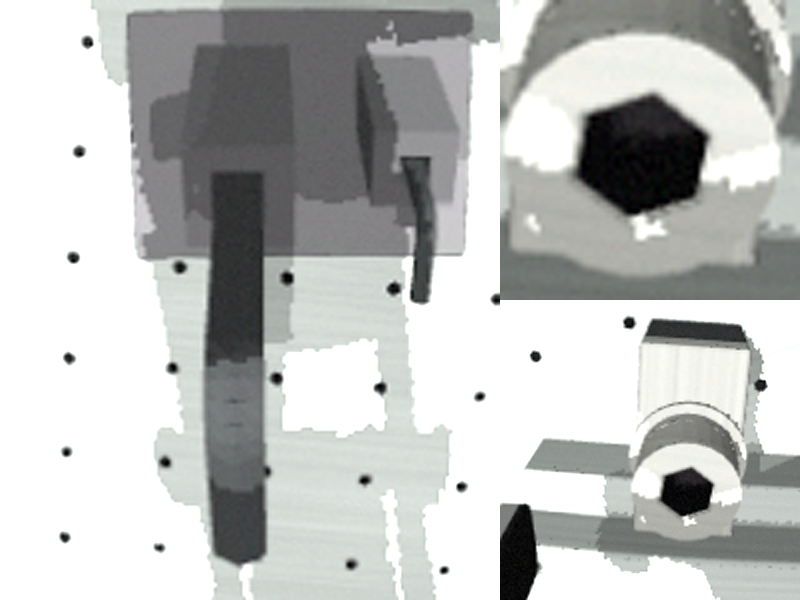

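```bash
python3 - <<'E'
from h import *
import json
C=json.load(open("cams.json"))
V=[(650,95),(708,135),(698,188),(638,215),(578,180),(590,125)]
P=np.array([plane("wrist",225+(x-500)/5-.4,205+y/5-.4,87,C["wb"])[:2] for x,y in V]);c=P.mean(0);d=P-c
r=np.hypot(*d.T);a=np.arctan2(d[:,1],d[:,0])
print("c",c.round(1),r.round(1),"R exp",18/np.sqrt(3),"vertex ang mod60",np.degrees(a)%60)
vm=np.angle(np.sum(np.exp(6j*a)))/6; print("vertex yaw",np.degrees(vm), "flat-normal", np.degrees(vm)%60-30)
# mask based
g=cv2.GaussianBlur(cv2.imread("pics/wb.png")[:,:,1],(0,0),.7);m=(g<50).astype(np.uint8)
cs,_=cv2.findContours(m,0,1)
k=max([q for q in cs if cv2.pointPolygonTest(q,(253,236),False)>0],key=len)[:,0,:]
Q=np.array([plane("wrist",u,v,87,C["wb"])[:2] for u,v in k]);e=Q-Q.mean(0);t=np.arctan2(e[:,1],e[:,0]);rr=np.hypot(*e.T)
o=np.argsort(t);tt=np.linspace(-np.pi,np.pi,360,endpoint=False);ri=np.interp(tt,t[o],rr[o],period=2*np.pi)
F=np.sum(ri*np.exp(6j*tt));print("mask c",Q.mean(0).round(1),rr.min(),rr.max(),"vertex yaw",np.degrees(np.angle(F))/6)
K=lambda x,y,z:plane("wrist",180+x/3.333-.35,90+y/3.333-.35,z,C["wk"])
for n,x,y,z in [("bore",237,172,97),("tip",240,552,169),("tipfar-mid",241,500,176),("short",234.5,380,196),("long",235.5,300,150)]: print(n,K(x,y,z).round(1))
for n,x,y,z in [("blkTL",205,170,95),("b1",137,258,12),("b2",463,255,12),("b3",470,12,12),("b4",127,12,12)]: print(n,K(x,y,z).round(1))
E
```

```text
c [ 551.7 -187.9] [ 9.9  9.9  9.4  9.7 10.3  9.2] R exp 10.392304845413264 vertex ang mod60 [35.60645271 32.33473808 38.14523353 35.90574005 33.0740595  37.140024  ]
vertex yaw -24.62832255119822 flat-normal 5.371677448801776
mask c [ 551.5 -188.3] 8.111474295465245 9.987274006032846 vertex yaw -29.34823310198324
bore [537.5 172.1  97. ]
tip [645.6 184.9 169. ]
tipfar-mid [622.9 183.3 176. ]
short [576.2 177.6 196. ]
long [568.1 175.9 150. ]
blkTL [538.2 160.8  95. ]
b1 [595.  130.2  12. ]
b2 [578.4 276.3  12. ]
b3 [470.2 264.1  12. ]
b4 [486.3 117.5  12. ]
```

```bash
cat >> h.py <<'E'
STY=0.115; BEND=np.array([578.5,178.,191.]); BOLT=np.array([551.5,-188.,87.]); G=60.
def keyR_stand(sty=STY):
    X=np.array([-np.sin(np.radians(20)),0,-np.cos(np.radians(20))]);Z=np.array([-np.cos(np.radians(20)),0,np.sin(np.radians(20))])
    return Rn.from_euler('z',sty)*Rn.from_matrix(np.array([X,np.cross(Z,X),Z]).T)
TOOL_IN_KEY=Rn.from_matrix(np.diag([-1.,1,-1]))
def tcp_for(B,Rk,g=G): return B+Rk.apply([g,0,-8]), (Rk*TOOL_IN_KEY).as_rotvec()
E
python3 - <<'E'
from h import *
import json
from scipy.optimize import least_squares
C=json.load(open("cams.json"))["wb"]
g=cv2.GaussianBlur(cv2.imread("pics/wb.png").astype(np.float32).mean(2),(0,0),.6)
c0=BOLT;pts=[]
for t in np.radians(np.arange(0,360,4)):
    R=np.arange(5,14,.1);uv=np.array([proj(c0+[r*np.cos(t),r*np.sin(t),0],C,1) for r in R]).astype(np.float32)
    s=cv2.remap(g,uv[:,:1],uv[:,1:],1)[:,0]; i=np.argmax(np.gradient(s)); pts.append(c0[:2]+R[i]*np.array([np.cos(t),np.sin(t)]))
pts=np.array(pts)
def f(p):
    d=pts-p[:2];a=np.arctan2(d[:,1],d[:,0])-p[2];r=np.hypot(*d.T)
    return r-p[3]/np.cos((a%(np.pi/3))-np.pi/6)   # vertices at p[2]
for a0 in (-.6,-.35): 
    s=least_squares(f,[*c0[:2],a0,9],loss="soft_l1",f_scale=.3);print(s.x.round(2),np.degrees(s.x[2])%60-60,s.cost)
p,o=tcp_for(BEND,keyR_stand());Rt=Rn.from_rotvec(o);print("grasp",p,Rt.as_matrix().round(2).tolist())
pre=p-Rt.apply([0,0,100])
for q in (pre,p,p+[48,5,130]): print(q.round(),bot.inverse_kinematics(q,o))
psi=np.radians(-27)
for B in (0,100):
  q,o2=tcp_for(BOLT+[0,0,43+B],Rn.from_euler('z',psi));print(q.round(),bot.inverse_kinematics(q,o2))
print(bot.inverse_kinematics([430,120,330],o))
E
```

```text
[ 5.5143e+02 -1.8823e+02 -5.2000e-01  8.8300e+00] -29.856684318041058 1.9331228415694341
[ 5.5143e+02 -1.8823e+02 -5.2000e-01  8.8300e+00] -29.85668434394282 1.9331228415694337
grasp [565.5822244  176.5078722  131.88228161] [[0.34, 0.11, 0.93], [0.04, -0.99, 0.11], [0.94, 0.0, -0.34]]
[472. 166. 166.] None
[566. 177. 132.] None
[614. 182. 262.] [ 0.33939189  0.32921467  2.32168255  3.45423565  0.74751264 -1.72565783]
[ 605. -215.  122.] [-4.07592690e-01  5.01568672e-01  1.51112063e+00 -4.44089210e-16
  1.12890335e+00 -1.50715012e+00]
[ 605. -215.  222.] [-0.40759269  0.41430937  1.38780796  0.          1.33947533 -1.50715012]
None
```

```bash
cat >> h.py <<'E'
DEL=0.0
def tcp_for(B,Rk,g=G,d=None,flip=False):
    d=DEL if d is None else d   # tool z = -keyZ turned by d towards +keyX
    T=Rn.from_euler('y',-d)*TOOL_IN_KEY
    if flip: T=T*Rn.from_euler('z',np.pi)
    R=Rk*T; return B+Rk.apply([g,0,0])+R.apply([0,0,8]), R.as_rotvec()
E
python3 - <<'E'
from h import *
def ok(p,o):
    q=bot.inverse_kinematics(p,o); return None if q is None else np.round(q,2)
for fl in (0,1):
  for dd in range(0,61,10):
    d=np.radians(dd);p,o=tcp_for(BEND,keyR_stand(),d=d,flip=fl);R=Rn.from_rotvec(o)
    r=[ok(p,o),ok(p-R.apply([0,0,70]),o),ok(p+[44,5,120],o)]
    f=[]
    for k in range(-180,180,60):
      psi=np.radians(-29.5+k);a=[ok(*tcp_for(BOLT+[0,0,43+z],Rn.from_euler('z',psi),d=d,flip=fl)) for z in (0,100)]
      if all(x is not None for x in a): f.append((k-29.5,a[0][5]))
    print(fl,dd,R.apply([0,0,1]).round(2),[x is not None for x in r],r[0],f)
E
```

```text
0 0 [ 0.93  0.11 -0.34] [False, False, False] None [(-209.5, np.float64(1.7)), (-149.5, np.float64(0.55)), (-89.5, np.float64(-0.5)), (-29.5, np.float64(-1.47)), (30.5, np.float64(-2.43))]
0 10 [ 0.86  0.1  -0.5 ] [False, False, True] None [(-209.5, np.float64(1.68)), (-149.5, np.float64(0.71)), (-89.5, np.float64(-0.31)), (-29.5, np.float64(-1.44)), (30.5, np.float64(-2.6))]
0 20 [ 0.76  0.09 -0.64] [True, False, False] [ 0.33  0.4   2.32  3.51  0.48 -1.76] [(-209.5, np.float64(1.66)), (-149.5, np.float64(0.82)), (-89.5, np.float64(-0.07)), (-29.5, np.float64(-1.39)), (90.5, np.float64(2.5))]
0 30 [ 0.64  0.07 -0.77] [True, False, True] [ 0.31  0.32  2.19  4.27  0.14 -2.55] [(-209.5, np.float64(1.66)), (-149.5, np.float64(0.9)), (-89.5, np.float64(0.19)), (-29.5, np.float64(-1.23)), (90.5, np.float64(2.39))]
0 40 [ 0.5   0.06 -0.87] [True, True, True] [ 0.28  0.3   2.05 -0.3   0.29  2.  ] [(-209.5, np.float64(1.65)), (-149.5, np.float64(0.95)), (-89.5, np.float64(0.45)), (90.5, np.float64(2.3))]
0 50 [ 0.34  0.04 -0.94] [True, True, True] [ 0.26  0.32  1.91 -0.09  0.57  1.79] [(-209
[... 1152 characters left out ...]
.03)), (90.5, np.float64(-0.75))]
1 40 [ 0.5   0.06 -0.87] [True, True, True] [ 0.28  0.3   2.05 -0.3   0.29 -1.14] [(-209.5, np.float64(-1.49)), (-149.5, np.float64(-2.19)), (30.5, np.float64(-0.4)), (90.5, np.float64(-0.84))]
1 50 [ 0.34  0.04 -0.94] [True, True, True] [ 0.26  0.32  1.91 -0.09  0.57 -1.35] [(-209.5, np.float64(-1.49)), (-149.5, np.float64(-2.16)), (-89.5, np.float64(-2.46)), (-29.5, np.float64(-1.78)), (30.5, np.float64(-0.74)), (90.5, np.float64(-0.9))]
1 60 [ 0.17  0.02 -0.98] [True, True, True] [ 0.25  0.36  1.77 -0.03  0.83 -1.42] [(-209.5, np.float64(-1.49)), (-149.5, np.float64(-2.14)), (-89.5, np.float64(-2.27)), (30.5, np.float64(-1.01)), (90.5, np.float64(-0.96))]
```

```bash
sed -i 's/^DEL=0.0/DEL=np.radians(40)/; s/flip=False/flip=True/; s/apply(\[0,0,8\])/apply([0,0,4])/' h.py
python3 - <<'E'
from h import *
p,o=tcp_for(BEND,keyR_stand());R=Rn.from_rotvec(o)
ik=lambda p,o:(lambda q:None if q is None else np.round(q,2))(bot.inverse_kinematics(p,o))
for s in (0,30,60,80,100): print(s,ik(p-R.apply([0,0,s]),o))
u=np.array([np.sin(.349)*np.cos(STY),np.sin(.349)*np.sin(STY),np.cos(.349)])
for s in (40,90,130): print("lift",s,ik(p+u*s,o))
for k in (30.5,90.5):
  for z in (0,20,60,110,150): print(k,z,ik(*tcp_for(BOLT+[0,0,43+z],Rn.from_euler('z',np.radians(k)))))
E
```

```text
0 [ 0.28  0.29  2.05 -0.29  0.3  -1.14]
30 [ 0.29  0.23  2.04 -0.25  0.36 -1.18]
60 [ 0.3   0.17  2.03 -0.22  0.43 -1.21]
80 [ 0.3   0.13  2.03 -0.2   0.48 -1.23]
100 [ 0.31  0.09  2.02 -0.19  0.53 -1.24]
lift 40 [ 0.28  0.24  1.97 -0.2   0.41 -1.24]
lift 90 [ 0.27  0.2   1.88 -0.15  0.55 -1.31]
lift 130 [ 0.27  0.17  1.8  -0.13  0.65 -1.34]
30.5 0 [-0.68  0.44  1.93  1.02  0.79 -0.39]
30.5 20 [-0.68  0.41  1.91  0.97  0.82 -0.33]
30.5 60 [-0.68  0.35  1.87  0.9   0.88 -0.22]
30.5 110 [-0.68  0.28  1.81  0.83  0.96 -0.1 ]
30.5 150 [-0.68  0.24  1.75  0.78  1.03 -0.02]
90.5 0 [-0.64  0.61  1.55  0.54  1.47 -0.84]
90.5 20 [-0.64  0.58  1.53  0.54  1.51 -0.82]
90.5 60 [-0.64  0.54  1.49  0.54  1.58 -0.77]
90.5 110 [-0.64  0.49  1.44  0.54  1.66 -0.72]
90.5 150 [-0.64  0.46  1.39  0.55  1.73 -0.68]
```

```bash
python3 - <<'E'
from h import *
p,o=tcp_for(BEND,keyR_stand());R=Rn.from_rotvec(o)
s=bot.sense()['tcp_pos'];bot.move_l([s[0],s[1],260],vel=250)
bot.move_ptp(p-R.apply([0,0,90])+[0,0,60],o); bot.move_l(p-R.apply([0,0,85]),vel=200); bot.dwell(.2)
c=bot.camera_params("wrist");im=bot.capture("wrist");print(bot.sense()['time'],c['t'])
Rk=keyR_stand();P={}
for n,X in [("bend",[0,0,0]),("long50",[50,0,0]),("long95",[95,0,0]),("tip",[0,0,-65])]: P[n]=proj(BEND+Rk.apply(X),c,1);print(n,P[n].round(1))
json=__import__("json");json.dump({k:np.array(v).tolist() for k,v in c.items()},open("cam3.json","w"))
i=np.ascontiguousarray(im[:,:,::-1]);cv2.imwrite("pics/pg.png",i)
i=cv2.resize(i,(800,600),interpolation=cv2.INTER_CUBIC);i=np.clip(i*1.8,0,255).astype(np.uint8)
for q in P.values(): cv2.circle(i,tuple(int(v) for v in q*800/512),3,(0,0,255),-1)
cv2.imwrite("pics/pg2.png",i)
E
```

```text
6.575 [-109.46434115 -473.61862147 -115.05841697]
bend [260.4 276.5]
long50 [260.2 209.7]
long95 [260.1 156.3]
tip [260.  281.7]
```

View pics/pg2.png

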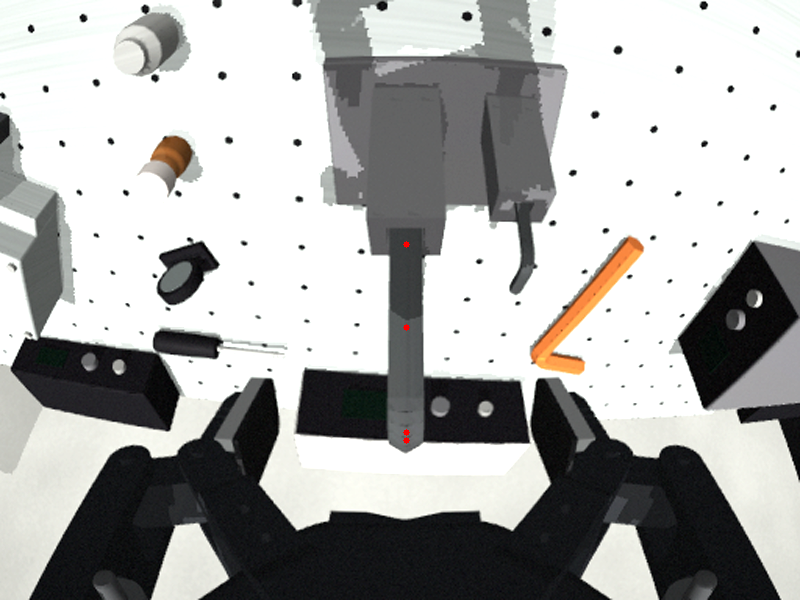

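The key is centred at column 405 against a predicted 406, the bend is at row ~440, and the block top is at row ~230. The fingers straddle it cleanly, so I'll grasp and draw it out along its lean.

```bash
python3 - <<'E'
from h import *
p,o=tcp_for(BEND,keyR_stand())
print(bot.move_l(p,vel=80,contact_N=8)); s=bot.sense();print((s['tcp_pos']-p).round(1))
bot.close_gripper(100); s=bot.sense();print(s['time'],s['grip_width'],s['gripper_force'],s['ft_force'].round(1))
u=np.array([np.sin(.349)*np.cos(STY),np.sin(.349)*np.sin(STY),np.cos(.349)])
for d in (10,40,88): 
    h=bot.move_l(p+u*d,vel=60,contact_N=25); s=bot.sense();print(d,h,s['ft_force'].round(1),s['torque'].round(2),s['grip_width'])
    if h: break
else:
    bot.move_l(p+u*135,vel=150);bot.dwell(.3)
    s=bot.sense();print(s['time'],s['ft_force'].round(1),s['grip_width'],s['torque'].round(2))
E
```

```text
False
[0.  0.1 0.4]
8.4333 13.942964324785144 97.6383279170841 [-2.2 -0.4  4.4]
10 False [ 0.9 -0.8 -3. ] [-0.03  0.52 -0.  ] 14.547156329684205
40 False [ 0.6  0.2 -4.7] [-0.04  0.52  0.03] 14.751544734518511
88 False [-0.6 -0.8 -4.8] [-0.1   0.71  0.01] 14.741186784697142
11.1167 [ 0.   0.1 -4.7] 14.571492406760786 [-0.07  0.66  0.06]
```

```bash
cat >> h.py <<'E'
PSI0=np.radians(90.3)
E
python3 - <<'E'
from h import *
Rk=Rn.from_euler('z',PSI0)
bot.move_ptp(*tcp_for(BOLT+[0,0,170],Rk)); bot.move_l(tcp_for(BOLT+[0,0,85],Rk)[0],vel=120);bot.dwell(.3)
s=bot.sense();print(s['time'],s['ft_force'].round(1),s['torque'].round(2),s['tcp_pos'])
a=bot.capture("scene");b=bot.capture("side");w=bot.capture("wrist")
for n,i in zip(("scene","side","wrist"),(a,b,w)): cv2.imwrite(f"pics/{n}5.png",i[:,:,::-1])
m=[]
for n,i in (("scene",a),("side",b)):
    c=bot.camera_params(n);u=proj(BOLT+[0,0,20],c,0).astype(int);x,y=u[0]-50,u[1]-50
    t=cv2.resize(np.ascontiguousarray(i[y:y+100,x:x+100,::-1]),(400,400),interpolation=cv2.INTER_CUBIC);t=np.clip(t*1.6,0,255).astype(np.uint8)
    for X in ([0,0,20],[0,0,85],[0,0,0]):
        q=(proj(BOLT+X,c,0)-[x,y]+.5)*4;print(n,X,q.round(1));cv2.circle(t,tuple(q.astype(int)),2,(0,0,255),-1)
    q=(proj(BOLT+[0,0,85]+Rk.apply([180,0,0]),c,0)-[x,y]+.5)*4;print(n,'long',q.round(1),x,y)
    m.append(t)
cv2.imwrite("pics/c5.png",np.hstack(m))
E
```

```text
13.475 [-0.7 -0.4 -5.3] [-0.86 -0.06 -0.02] [ 551.3961359  -125.69460495  169.52996196]
scene [0, 0, 20] [205.  202.4]
scene [0, 0, 85] [195.3 144.9]
scene [0, 0, 0] [207.8 219.1]
scene long [339.1 271.1] 153 92
side [0, 0, 20] [202.8 204.7]
side [0, 0, 85] [216.9 123. ]
side [0, 0, 0] [198.8 228.3]
side long [-19.8 -45. ] 284 216
```

View pics/c5.png

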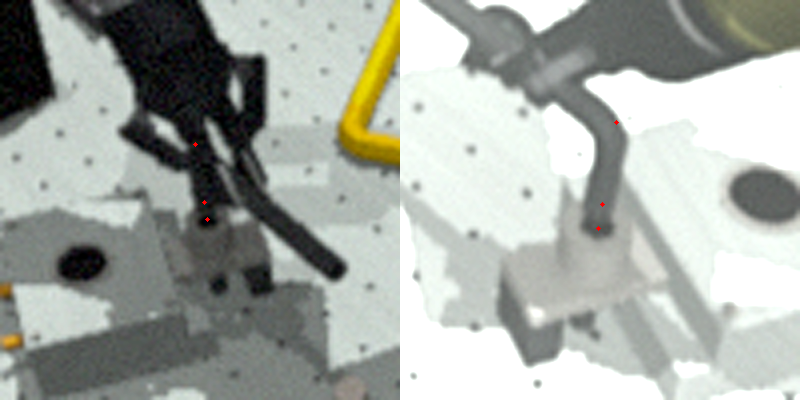

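The short arm lines up with the predicted axis in both views (within about 2 crop px), and the long-arm tip is at (337,270) against (339,271) predicted. Now I'll feel it in.

```bash
cat > ins.py <<'E'
from h import *
Rk=Rn.from_euler('z',PSI0)
def tgt(dx,dy,z): return tcp_for(BOLT+[dx,dy,z],Rk)[0]
bot.move_l(tgt(0,0,69),vel=60)
offs=[(0,0)]+[(r*np.cos(a),r*np.sin(a)) for r,n in ((1.2,6),(2.4,8)) for a in np.arange(n)*2*np.pi/n]
for dx,dy in offs:
    bot.move_l(tgt(dx,dy,68),vel=60)
    h=bot.move_l(tgt(dx,dy,42.5),vel=15,contact_N=8); s=bot.sense()
    zb=s['tcp_pos'][2]-tgt(0,0,0)[2]
    print(round(dx,1),round(dy,1),h,"B",round(zb,1),s['ft_force'].round(1),s['torque'].round(2),s['time'],flush=True)
    if zb<60 or s['time']>30: break
E
python3 ins.py
```

```text
0 0 True B 48.7 [-0.4 -0.3  5. ] [-0.34  0.09  0.05] 15.4917
```

```bash
python3 - <<'E'
from h import *
Rk=Rn.from_euler('z',PSI0)
def tgt(dx,dy,z): return tcp_for(BOLT+[dx,dy,z],Rk)[0]
z0=tgt(0,0,0)[2]
for i in range(4):
    h=bot.move_l(tgt(0,0,42),vel=12,contact_N=8); s=bot.sense();zb=s['tcp_pos'][2]-z0
    print(h,round(zb,1),s['ft_force'].round(1),s['torque'].round(2),s['time'])
    if zb<43.5 or s['ft_force'][2]>22: break
b=bot.capture("side");a=bot.capture("scene");m=[]
for n,i in (("scene",a),("side",b)):
    c=bot.camera_params(n);u=proj(BOLT+[0,0,20],c,0).astype(int);x,y=u[0]-50,u[1]-50
    t=cv2.resize(np.ascontiguousarray(i[y:y+100,x:x+100,::-1]),(400,400),interpolation=cv2.INTER_CUBIC);m.append(np.clip(t*1.8,0,255).astype(np.uint8))
    print(n,[(( proj(BOLT+X,c,0)-[x,y]+.5)*4).round() for X in ([0,0,43],[0,0,0],[0,180,43])])
cv2.imwrite("pics/c6.png",np.hstack(m))
E
```

```text
True 47.1 [-1.3 -1.1  6.4] [-0.58  0.17  0.03] 15.875
True 47.1 [-2.1 -0.6  9. ] [-0.59  0.27  0.08] 16.1333
True 46.4 [-0.7 -1.6  6.5] [-0.5   0.13  0.01] 16.4333
True 46.4 [-1.3 -1.1  6.4] [-0.55  0.21  0.05] 16.6833
scene [array([202., 183.]), array([208., 219.]), array([341., 308.])]
side [array([208., 177.]), array([199., 228.]), array([-21.,   7.])]
```

View pics/c6.png

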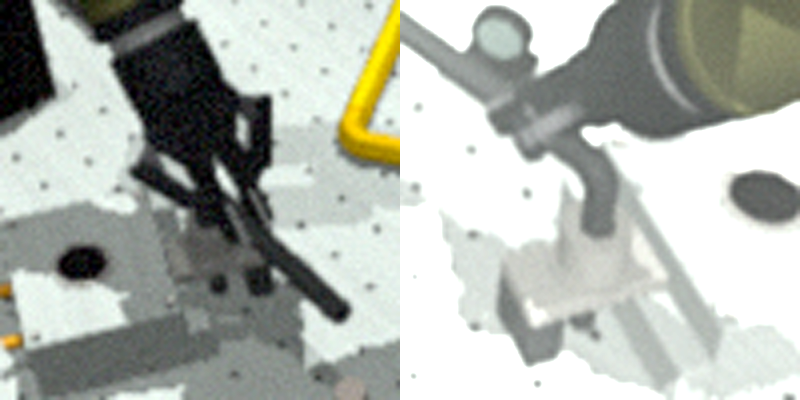

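```bash
python3 - <<'E'
from h import *
Rk=Rn.from_euler('z',PSI0)
def tgt(dx,dy,z): return tcp_for(BOLT+[dx,dy,z],Rk)[0]
z0=tgt(0,0,0)
def rep(t,h): 
    s=bot.sense();print(t,h,(s['tcp_pos']-z0).round(1),s['ft_force'].round(1),s['torque'].round(2),round(s['time'],2));return s
for dx,dy in ((0,0),(0,.8),(0,-.8),(.8,0),(-.8,0)):
    z=bot.sense()['tcp_pos'][2]-z0[2]
    bot.move_l(tgt(dx,dy,z),vel=20,contact_N=6)
    h=bot.move_l(tgt(dx,dy,41),vel=12,contact_N=14); s=rep((dx,dy),h)
    if s['tcp_pos'][2]-z0[2]<43.2: break
E
```

```text
(0, 0) True [ 0.1  2.3 46.5] [-0.5 -0.3  6.5] [-0.52  0.27  0.05] 17.33
(0, 0.8) True [ 0.3  3.2 45.7] [-0.9 -1.5  7.6] [-0.51  0.22  0.04] 18.0
(0, -0.8) True [ 0.1  2.6 46.3] [-1.4 -0.9  7.1] [-0.55  0.16  0.05] 18.61
(0.8, 0) True [ 0.   2.5 46.5] [-0.4 -0.6  6.1] [-0.49  0.21  0.03] 19.23
(-0.8, 0) True [-0.2  2.6 46.3] [-0.9 -1.   6.6] [-0.51  0.13  0.04] 19.84
```

```bash
python3 - <<'E'
from h import *
bot.ungrasp(); s=bot.sense();R=Rn.from_rotvec(s['tcp_rot']);p=np.array(s['tcp_pos']);print(s['ft_force'].round(1))
bot.move_l(p-R.apply([0,0,90]),vel=150)
b=bot.capture("side");a=bot.capture("scene")
bot.move_ptp([BOLT[0],BOLT[1]+3,200],down(0).as_rotvec());bot.close_gripper(60)
s=bot.sense();print(s['ft_force'].round(1),s['time'],s['joint_positions'].round(2))
bot.move_l([BOLT[0],BOLT[1]+2,158],vel=80);f0=bot.sense()['ft_force']
for i in range(3):
    h=bot.move_l([BOLT[0],BOLT[1]+2,138],vel=10,contact_N=10);s=bot.sense();print(h,s['tcp_pos'].round(1),"top",round(s['tcp_pos'][2]-11,1),(s['ft_force']-f0).round(1))
    if s['ft_force'][2]-f0[2]>14: break
m=[]
for n,i in (("scene",a),("side",b)):
    cv2.imwrite(f"pics/{n}7.png",i[:,:,::-1])
    c=bot.camera_params(n);u=proj(BOLT+[0,60,20],c,0).astype(int);x,y=u[0]-50,u[1]-50
    t=cv2.resize(np.ascontiguousarray(i[y:y+100,x:x+100,::-1]),(400,400),interpolation=cv2.INTER_CUBIC);t=np.clip(t*1.8,0,255).astype(np.uint8)
    for X in ([0,0,43],[0,0,0],[0,180,43]): cv2.circle(t,tuple(((proj(BOLT+X,c,0)-[x,y]+.5)*4).astype(int)),2,(0,0,255),-1)
    m.append(t)
cv2.imwrite("pics/c7.png",np.hstack(m))
E
```

```text
[-0.  -0.6 -0.3]
[ 0.2 -0.   0.1] 23.2 [-0.4   0.35  1.55  0.    1.24 -1.97]
True [ 551.9 -185.9  142.9] top 131.9 [-0.9  0.4  6. ]
True [ 552.2 -185.8  142.7] top 131.7 [-1.8  0.5  8.2]
True [ 552.3 -185.8  142.6] top 131.6 [-2.4  0.5  7.7]
```

View pics/c7.png

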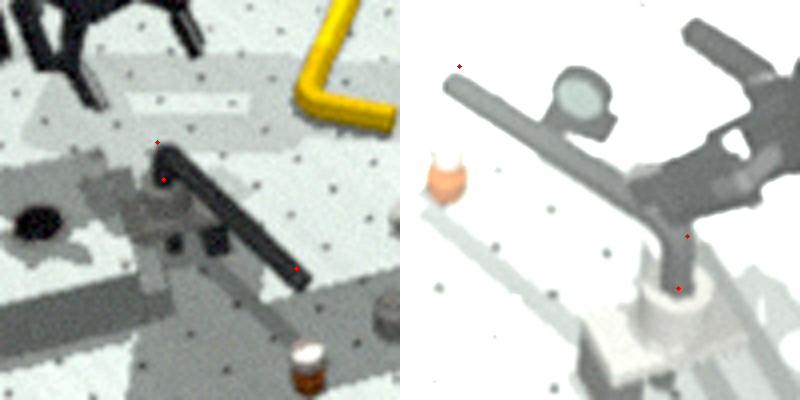

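```bash
python3 - <<'E'
from h import *
X=np.array([np.cos(PSI0),np.sin(PSI0),0]);r=[]
for d in (40,130):
    q=BOLT+X*d; s=bot.sense()['tcp_pos']
    bot.move_l([s[0],s[1],156],vel=150);bot.move_l([q[0],q[1],156],vel=200)
    h=bot.move_l([q[0],q[1],115],vel=15,contact_N=5);p=bot.sense();r.append(p['tcp_pos'][2]-11);print(d,h,p['tcp_pos'].round(1),p['ft_force'].round(1),p['time'])
sl=(r[0]-r[1])/90;print("slope",sl,"B axis z",r[0]+sl*(40-12)-8.5,"exp 130")
p=bot.sense()['tcp_pos'];bot.move_l([p[0],p[1],160],vel=200)
c=0
E
```

```text
40 True [ 551.5 -147.8  147.7] [-0.9  0.3  5. ] 27.5083
130 True [550.9 -57.3 137.7] [0.6 1.1 4.7] 29.7417
slope 0.11088190076807633 B axis z 131.30779166333184 exp 130
```

```bash
cat > push.py <<'E'
from h import *
L=160.
def pose(psi,off,z):
    X=np.array([np.cos(psi),np.sin(psi),0]);N=np.array([-np.sin(psi),np.cos(psi),0])
    p=BOLT+X*L+N*off;p[2]=z;return p,down(psi-np.pi/2).as_rotvec()
Z=111.
def fn(psi,f0): 
    s=bot.sense();d=s['ft_force']-f0;N=np.array([-np.sin(psi),np.cos(psi),0]);X=np.array([np.cos(psi),np.sin(psi),0])
    return d@N,d@X,d[2],s
E
python3 - <<'E'
from push import *
p,o=pose(PSI0,48,160);bot.move_l(p,ori=o,vel=200)
for a in np.arange(0,1.35,.15):
    q=pose(PSI0-a,19.5,Z)
    if bot.inverse_kinematics(*q) is None: print("unreach",a)
bot.move_l(pose(PSI0,48,Z)[0],vel=100);bot.dwell(.2);f0=bot.sense()['ft_force'].copy()
h=bot.move_l(pose(PSI0,10,Z)[0],vel=20,contact_N=2)
N=np.array([-np.sin(PSI0),np.cos(PSI0),0])
f=fn(PSI0,f0);print(h,np.round(f[:3],2),"off",(f[3]['tcp_pos']-BOLT)@N,f[3]['time'],f0,f[3]['tcp_pos'])
np.save("f0.npy",f0)
E
```

```text
True [1.97 0.38 0.32] off 17.172624990446682 32.725 [0.93380047 0.05510136 0.26927565] [533.48821631 -27.77891635 110.28576361]
```

```bash
cat > arc.py <<'E'
from push import *
f0=np.load("f0.npy");OFF=17.2;st=np.radians(3);k=0;hits=0
while k<26 and bot.sense()['time']<55:
    k+=1;psi=PSI0-k*st
    p,o=pose(psi,OFF,Z);h=bot.move_l(p,ori=o,vel=25,contact_N=3.5)
    a=fn(psi,f0);print(k,round(90.3-3*k,1),h,np.round(a[:3],1),round(a[3]['time'],2),flush=True)
    if a[0]>6.3 or h:
        hits+=1
        if a[0]>5.8 or hits>2: break
        k-=1
E
python3 arc.py
```

```text
1 87.3 False [ 3.4  1.3 -0.4] 33.23
2 84.3 False [4.6 0.1 0.1] 33.71
3 81.3 False [3.9 0.7 1.5] 34.19
4 78.3 False [5.  0.4 1.7] 34.67
5 75.3 False [4.1 0.4 0.9] 35.16
6 72.3 False [4.6 0.5 2.2] 35.64
7 69.3 False [3.7 1.3 1.7] 36.12
8 66.3 False [4.5 0.1 2.2] 36.61
9 63.3 False [4.  0.5 1.7] 37.09
10 60.3 False [4.3 0.6 1.9] 37.58
11 57.3 False [5.4 0.3 1.7] 38.06
12 54.3 False [3.5 0.8 1.5] 38.54
13 51.3 False [4.2 1.3 2.1] 39.02
14 48.3 False [4.3 1.2 1.3] 39.51
15 45.3 False [5.  0.2 0.6] 39.99
16 42.3 False [3.7 0.6 0.9] 40.48
17 39.3 False [4.5 0.6 2. ] 40.96
18 36.3 False [5.2 0.6 1. ] 41.44
19 33.3 False [4.2 0.5 1.1] 41.92
20 30.3 False [ 3.9 -0.   1.8] 42.41
21 27.3 False [ 3.9 -0.3  1.9] 42.89
22 24.3 False [ 3.2 -0.1  0.5] 43.38
23 21.3 False [ 3.8 -1.3  0.9] 43.86
24 18.3 False [ 6.  -0.6  2.3] 44.34
25 15.3 False [ 6.8 -1.6  2.8] 44.83
```

```bash
cat > fine.py <<'E'
from push import *
f0=np.load("f0.npy")
def angs():
    s=bot.sense();d=s['tcp_pos']-BOLT;r=np.hypot(d[0],d[1]);return np.degrees(np.arctan2(d[1],d[0])-np.arcsin(17.2/r)),r
def favg(psi,n=6):
    v=[]
    for _ in range(n): bot.dwell(.03);v.append(fn(psi,f0)[:3])
    return np.mean(v,0)
E
python3 - <<'E'
from fine import *
psi=np.radians(15.3);print(angs(),favg(psi).round(2))
for i in range(10):
    psi-=1.2/L;p,o=pose(psi,17.2,Z);h=bot.move_l(p,ori=o,vel=12,contact_N=2.5)
    f=favg(psi,4);print(i,h,round(np.degrees(psi),2),np.round(angs(),2),f.round(2),round(bot.sense()['time'],2))
    if f[0]>7.8: break
np.save("psi.npy",psi)
E
```

```text
(np.float64(15.798137066924207), np.float64(160.9538961361768)) [ 7.19 -1.09  2.74]
0 False 14.87 [ 15.53 160.98] [ 7.73 -1.03  3.17] 45.41
1 False 14.44 [ 15.06 160.94] [ 7.96 -1.54  3.01] 45.79
```

```bash
python3 - <<'E'
from fine import *
psi=float(np.load("psi.npy"))
for i in range(12):
    psi-=.8/L;p,o=pose(psi,17.2,Z);h=bot.move_l(p,ori=o,vel=10,contact_N=2.5)
    f=favg(psi,5);print(i,h,round(np.degrees(psi),2),np.round(angs(),2),f.round(2),round(bot.sense()['time'],2))
    if f[0]>8.7: break
v=[]
for _ in range(13): bot.dwell(.1);v.append(fn(psi,f0)[0])
print(np.round(v,1),np.mean(v),np.round(angs(),2),bot.sense()['time'])
np.save("psi.npy",psi)
E
```

```text
0 False 14.15 [ 14.83 160.95] [ 7.95 -0.95  2.98] 46.21
1 False 13.87 [ 14.55 160.96] [ 8.21 -1.63  2.95] 46.62
2 False 13.58 [ 14.33 160.98] [ 8.7  -1.51  3.5 ] 47.04
[9.  7.8 8.9 8.2 8.2 7.9 8.1 8.3 8.4 8.9 9.3 8.7 7.7] 8.401060338646907 [ 14.34 160.99] 48.3417
```

```bash
python3 - <<'E'
from fine import *
psi=float(np.load("psi.npy"))
for i in range(6):
    psi-=.7/L;p,o=pose(psi,17.2,Z);bot.move_l(p,ori=o,vel=10,contact_N=2.5)
    f=favg(psi,8);print(np.round(angs(),2),f.round(2))
    if f[0]>8.75: break
v=[]
for _ in range(14): bot.dwell(.1);v.append(fn(psi,f0)[0])
print(np.round(v,1),np.mean(v),np.round(angs(),2),bot.sense()['time'])
# release: back off sideways, then up and away
p,o=pose(psi,60,Z);bot.move_l(p,ori=o,vel=80)
p,o=pose(psi,60,230);bot.move_l(p,vel=200)
b=bot.capture("side");a=bot.capture("scene");m=[]
for n,i in (("scene",a),("side",b)):
    c=bot.camera_params(n);u=proj(BOLT+[60,20,20],c,0).astype(int);x,y=u[0]-60,u[1]-60
    t=cv2.resize(np.ascontiguousarray(i[y:y+120,x:x+120,::-1]),(400,400),interpolation=cv2.INTER_CUBIC);m.append(np.clip(t*1.8,0,255).astype(np.uint8))
cv2.imwrite("pics/c9.png",np.hstack(m));print(bot.sense()['time'],bot.sense()['ft_force'].round(1))
E
```

```text
[ 14.05 160.96] [ 8.43 -1.33  3.33]
[ 13.86 160.94] [ 8.96 -1.75  3.25]
[8.5 9.3 8.7 8.7 8.8 9.4 8.8 9.2 8.4 8.6 8.6 9.1 8.2 8.4] 8.761423676591038 [ 13.86 160.99] 50.775
52.3 [ 0.4 -0.1  0.3]
```

View pics/c9.png

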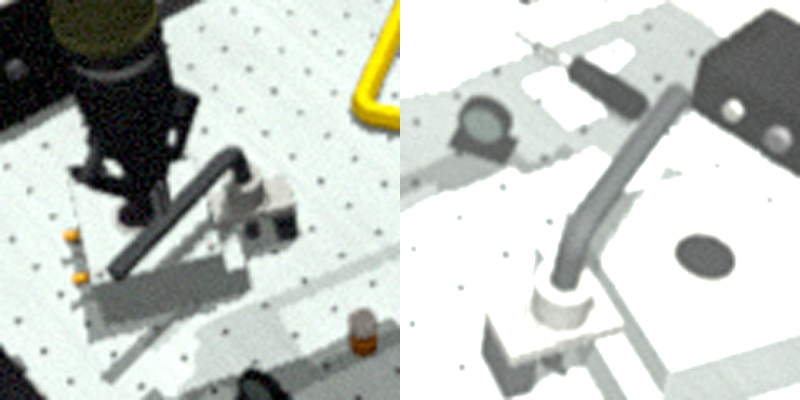

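The key stands seated in the bolt, with its bend above the head at about (572,240) in the side view and the long arm swung clockwise over the chamber. The gripper is clear and the bystanders look untouched, so I'm handing in.

```bash
python3 -c "
from rig import bot
print(bot.finish_job(), bot.sense()['time'])"
```

```text
the job is handed in; nothing more can be done
the job is handed in; nothing more can be done
```

The job is handed in, with no verdict shown: the key is seated in the bolt, the bolt was turned clockwise to what the rising force indicates is its stop and held there for 1.4 s at about 8.8 N (highest reading 9.4 N), and the key was released with the gripper clear at 52 s.

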